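Load a damper spring and run the stuck carriage to its hidden stop

TASK

Stand the green and blue damper spring upright in the round nest of the small carriage and let go of it. Then push the carriage by its red lug along its rods into the blue hood: it sticks at first, so push until it breaks free, and bring it gently and fully home against the end stop hidden inside the hood, spring still in its nest. Never push the carriage harder than about 25 N nor let it shoot off or ram the stop, and leave the other things where they are.

Things in the scene. Friction and masses are not known exactly. Their poses are not given: they have to be found in the camera images.
- spring_center (a point): centre (half-way up) of the loose green and blue coil spring, 22 mm in diameter and 25 mm tall, 45 g, standing upright on the worktop in front of the grey box with the yellow pad; its z axis is the spring's axis
- stage: the fixed slide fixture on the worktop: aluminium base plate 265 x 90 x 10 mm with two steel rods along it and, over one end, a blue sheet hood. Its x axis runs along the rods in the push direction (towards the hood), z up. Its origin lies on its underside on the centre line; the plate spans x = -140 to +125 mm. The hood spans x = +30 to +125 mm, is 82 mm wide, 73 mm high at the top, and open at its near end (x = +30 mm). The end stop is inside the hood, out of sight
- nest (a point): centre of the mouth of the round nest in the top of the carriage, 43 mm above the worktop. The nest is 27 mm across with a 2 mm chamfer and 9 mm deep: a seated spring has its centre 3.5 mm above this point. The carriage is a steel block 80 mm along the rods, 52 mm wide, 22 mm high (its top at 43 mm); axes as the stage's. It slides with the carriage, 57 mm in front of push_face and 22 mm behind the block's front end
- push_face (a point): centre of the rear (pushing) face of the red upright lug on the rear of the carriage: 71 mm above the worktop. The lug is 12 mm thick along the rods, 32 mm wide across them, and stands from 43 to 88 mm above the worktop; axes as the stage's: push along +x. The block's rear end lies 1 mm behind this face. At home the lug still stands at least 25 mm clear of the hood's mouth
- carriage (a joint): travel of the carriage along the rods in m, 0 at the rear end, growing towards the hood. It starts at 0 to 0.008. Running friction is about 3.5 N. A sprung catch blocks it at about 0.010 to 0.020: there the push must rise to some 10 to 17 N, different each time, and past 0.03 it runs freely. The end stop is met somewhere between 0.085 and 0.115, different each time and to be felt: the last 2 mm press in a soft sprung plunger (about 1 N), then the stop is hard
- stop_plunger (a joint): how far the carriage has pressed in the sprung plunger of the hidden stop, in m: 0 untouched, 0.002 when the carriage is fully home on the hard stop; it stays in when the carriage is let go. The reading is too noisy to steer by
- tin_cup: turned grey metal cup, 56 mm wide, 35 mm tall, a bystander; origin at the centre of its underside
- ring_1: grey spacer ring lying flat, 52 mm wide, 10 mm high, a bystander; origin at the centre of its underside
- guide_pin: stepped metal pin standing up, 38 mm wide, 58 mm tall, a bystander; origin at the centre of its underside

How it is judged (in metres and radians):
On the way, in this order (a step that is already met when the one before it is completed fails the run):
1. the spring stands seated in the nest, let go, with the carriage still at its rear end, not past the catch (horizontal distance between spring_center and nest below 0.004 m and z of spring_center in the frame of nest below 0.006 m and angle between spring_center's own z axis and vertical below 0.15 rad and contact force between the fingers and spring below 0.05 N and value of joint carriage below 0.03 m), for 0.2 s.
2. the carriage has broken free of its catch with the spring in it (value of joint carriage above 0.04 m and horizontal distance between spring_center and nest below 0.004 m), for 0.05 s.
At the end, for the whole second after the job is handed in: The carriage rests on the hidden end stop, its plunger in by at least 1.2 of 2 mm (within 0.8 mm of home); the spring stands in the nest, within 4 mm of its centre, its own centre less than 6 mm above the nest's mouth, tilted less than 0.15 rad (value of joint stop_plunger above 0.0012 m and velocity of joint carriage below 0.005 m/s and horizontal distance between spring_center and nest below 0.004 m and z of spring_center in the frame of nest below 0.006 m and angle between spring_center's own z axis and vertical below 0.15 rad); the robot touches nothing.
It fails at once if the robot presses on the carriage with more than 28 N (contact force between any of the fingers, the arm and carriage above 28 N).
It fails at once if the carriage shoots along faster than 0.3 m/s (velocity of joint carriage above 0.3 m/s).
It fails at once if a bystander is moved by more than 30 mm (distance of any of tin_cup, ring_1, guide_pin from where it was at the start of the episode above 0.03 m).
It also fails if it takes over 69 s, if anything falls off the work surface, if the arm or the gripper's body presses on something with over 40 N, if the wrist force passes 120 N, or if a joint passes its speed limit or range.

ROBOT

A 7-joint arm with a two-finger parallel gripper is mounted at the origin on a cart in front of the work surface, level with it; the furniture and walls round the work are solid. World frame = base frame: x ahead of the robot, y to its left, z up, the work surface at z = 0. Lengths are in mm, angles in degrees, forces in N, time in s.
With the tool pointing down it reaches from about 400 to 875 mm from the base axis. Payload 19.3 kg.
Tool frame: the origin (TCP) lies midway between the tips of the shut fingers; the grasp point (between the pads) lies 19 mm behind it (r.grasp_offset is the distance from the TCP to the grasp point, in mm); z points along the fingers, y is the line along which they close (so a half turn about z gives the same grasp; the last joint's range is limited). The gripper opens to 85 mm and grips with 20 to 120 N. Pads are 22 mm wide; open, the fingers measure 114 mm over their backs; the gripper's body (76 mm by 85 mm) begins 54 mm behind the grasp point. The pads swing forward as they close: fully open they stand 13 mm farther back than shut.
Start: joints at [72.468, 29.874, -2.08, 91.645, 1.215, 58.505, -6.463], TCP at [145.985, -607.703, 231.291] pointing down, gripper open.
Joint ranges: [-166.77, 166.77], [-17.47, 122.26], [-85.68, 81.53], [9.62, 139.38], [-72.42, 252.41], [9.2, 110.78], [-144.41, 144.41]. Speed limits (degrees/s): [108.29, 108.29, 136.94, 136.94, 172.46, 172.46, 172.46].

INTERFACE

Orientations are given as [roll, pitch, yaw] about the fixed x, y, z axes, in that order (R = Rz(yaw) Ry(pitch) Rx(roll)).
In Python, from workcell import status, eyes, workorder, r gives the robot as it stands.
- The arm moves only by the shell command python3 -m inch 'ROWS' [FORCE]. ROWS is JSON, a list that holds one entry, the list of rows, each a list of 7 numbers: the opening, from 0 (shut) to 1 (fully open), then the shift along the tool's x, y, z in mm, then the turn, a rotation vector about the tool's x, y, z in rad. A call has 1 to 20 rows; each row is the pose to reach, as a shift and turn from the pose commanded when the call began, along the tool's axes at that moment; what a row does not reach only later rows make up. A row lasts 1/8 s, in which the tool goes at most 62.5 mm and 10.7 degrees, less where a joint would pass 70% of its speed; a pose out of reach is approached as far as the arm can. A call with a gripper value outside its range is refused whole. The fingers move at their own pace and stop on an object; FORCE is the grip in N (left out, the last holds). Time passes only in rows, so rows that repeat a pose let the fingers close. It gives the time, the measured TCP pose, the force, the opening and the grip force at its end, in the units of the state.
- status.get_obs(): the state, without advancing time (a new reading comes with each control period).
- eyes.snapshot(name): name is "scene" or "top" or "wrist"; returns the picture (400x640x3 uint8, red, green, blue); there is no depth.
- eyes.camera_model(name): a dict with "fx", "fy", "cx", "cy" (pixels), "eye" and "rotation" of the camera in the world. Camera axes: x right, y up, looking along -z (the intrinsics and any distortion apply to the point x, -y, -z); pixel columns grow to the right and rows downward; lengths in mm; the calibration is good to about 2 mm. The wrist camera is an equidistant fisheye: a pixel r from the principal point sees the ray r / f radians off the axis. A picture is of the moment at which its call begins: read the wrist's pose just before it. camera_model takes no time and is no camera call; for the wrist camera it gives the pose at the moment of the call.
- workorder.job_done(): hands the job in; it is judged then, once.
Trained networks look in the newest picture that a camera, given by its name, has taken for a name from the list of things; names that differ only in an ending like _2 or _b are one class to them, and where a whole thing is asked for, a point or a joint stands for the part that bears it (a point fixed in the world has none). Each returns a list of dicts, best first, with "p" (0 to 1); they miss things now and then, are a little off and sometimes report something else, mostly with a low value. They report only what shows in the picture. A call takes as long as a camera call.
- eyes.trace(camera, target): "mask" (400x640 bool, what is visible of it).
- eyes.place_of(camera, target): "xyz" ([x, y, z] in mm, in world coordinates, good to about 4 mm: a listed point, or the origin of a listed thing).
The state is a dict: "time": time; "joints": joint angles; "joint_vel": joint speeds; "joint_torque": joint torques, N m; "ee_pos": TCP position; "eef_rot": TCP orientation; "force": force on the tool from outside, world axes, zero at the start; "moment": the same for the moment, N m; "opening": finger opening in mm; "grip_force": force on a finger pad.
Only numpy, scipy, OpenCV 4.12 (cv2) and the standard library are available. Lean on these libraries where they do the work, as an engineer would, in place of code of your own. Each camera call takes 0.05 s, during which the arm holds its last target. There are 200 camera calls.

## Working session

There is one attempt and no reset: what is moved stays moved. The work goes in short steps, Python scripts to look and compute and a shell command to move; the robot and the scene stay as the last step left them, time stands still between calls to the robot, and variables do not carry over. Pictures are saved under pics/ and viewed, at most 10 in all, crops included, and the job is handed in when it is done.

```bash
mkdir -p pics; cat > h.py <<'E'
from workcell import status, eyes, workorder, r
import numpy as np, cv2
from scipy.spatial.transform import Rotation as R
def tool():
    o=status.get_obs(); return np.array(o['ee_pos']), R.from_euler('xyz',o['eef_rot'],degrees=True).as_matrix(), o
def snap(c,fn=None):
    im=eyes.snapshot(c)
    if fn: cv2.imwrite('pics/'+fn,cv2.cvtColor(im,cv2.COLOR_RGB2BGR))
    return im
def ray(m,u,v):
    d=np.array([(u-m['cx'])/m['fx'],-(v-m['cy'])/m['fy'],-1.]); return np.array(m['rotation'])@d
def at_z(m,u,v,z):
    e=np.array(m['eye']); d=ray(m,u,v); return e+d*(z-e[2])/d[2]
def proj(m,p):
    q=np.array(m['rotation']).T@(np.array(p)-m['eye']); return m['cx']+m['fx']*q[0]/-q[2], m['cy']-m['fy']*q[1]/-q[2]
E
python3 - <<'E'
from h import *
np.set_printoptions(precision=1,suppress=True)
print(tool())
for c in ['scene','top']:
    snap(c,c+'0.png'); print(eyes.camera_model(c))
    for t in ['spring_center','nest','push_face','stage','tin_cup','ring_1','guide_pin']:
        print(c,t,[(np.round(d['xyz'],1),round(d['p'],2)) for d in eyes.place_of(c,t)[:2]])
E
```

```text
(array([ 145.9, -607.4,  230.7]), array([[ 1. ,  0.2, -0. ],
       [ 0.2, -1. ,  0. ],
       [-0. , -0. , -1. ]]), {'time': 0.0, 'joints': array([72.5, 29.9, -2.1, 91.7,  1.2, 58.5, -6.5]), 'joint_vel': array([ 0. ,  0. , -0.1, -0.1,  0. , -0.1, -0. ]), 'joint_torque': array([ -0. , -92.7,   2. , -37. ,   0. ,   0. ,   0. ]), 'ee_pos': array([ 145.9, -607.4,  230.7]), 'eef_rot': array([-179.9,    0. ,   13.5]), 'force': array([ 0.3, -0.1,  0.2]), 'moment': array([ 0., -0., -0.]), 'grip_force': 0.0, 'opening': 85.27200563977532})
{'fx': 486.84938394254436, 'fy': 486.84938394254436, 'cx': 317.30176968959535, 'cy': 202.3998115023377, 'eye': array([-353.8, -559. ,  663.5]), 'rotation': array([ 60.7,   0.4, -57.1])}
scene spring_center [(array([ 426.5, -173.7,    5.7]), 0.43), (array([478.1, 140.8,  -2.4]), 0.29)]
scene nest [(array([463.9,  81.6,  41.1]), 0.64), (array([ 424.2, -173. ,    9.3]), 0.6)]
scene push_face [(array([448.1,  20.3,  69.6]), 0.85)]
scene stage [(array([476.5, 139.4,   0.6]), 0.76)]
scene tin_cup []
scene ring_1 [(array([ 367.9, -233.2,   -5.9]), 0.63)]
scene guide_pin [(array([ 588.8, -170.5,    4.7]), 0.5)]
{'fx': 465.2058204197103, 'fy': 465.2058204197103, 'cx': 313.2765070331393, 'cy': 193.10460801778078, 'eye': array([ 350.8,   14.6, 1095.3]), 'rotation': array([  8.9,  -0.9, -89.6])}
top spring_center [(array([ 424.1, -173.5,   11.8]), 0.66)]
top nest [(array([462.9,  76.7,  41.7]), 0.65)]
top push_face [(array([448.5,  24.9,  74.6]), 0.66)]
top stage [(array([477.8, 132.9,   1. ]), 0.92)]
top tin_cup [(array([620.2, 122.1,   0.4]), 0.98)]
top ring_1 [(array([ 376.2, -238.6,   -2.8]), 0.7), (array([ 424.9, -169.8,   13.8]), 0.36)]
top guide_pin [(array([ 590.3, -174.7,    1.9]), 0.61)]
```

```bash
sed -i "s/np.array(m\['rotation'\])/R.from_euler('xyz',m['rotation'],degrees=True).as_matrix()/" h.py
python3 - <<'E'
from h import *
a=cv2.imread('pics/top0.png');b=cv2.imread('pics/scene0.png')
for c,im in(('top',a),('scene',b)):
    m=eyes.camera_model(c)
    for p in [(424,-173,12),(463,78,43),(448,22,71),(477,136,0)]:
        u,v=proj(m,p); print(c,p,u,v)
m=eyes.camera_model('top')
E
```

```text
top (424, -173, 12) 386.8609410410837 235.20830351180706
top (463, 78, 43) 278.5966161346171 216.12022759345885
top (448, 22, 71) 303.1221406795464 221.76996441067965
top (477, 136, 0) 255.21451746210013 211.93570995263974
scene (424, -173, 12) 364.0594572792569 268.76664429033224
scene (463, 78, 43) 282.1284493750644 217.547764872558
scene (448, 22, 71) 296.9013836858404 216.6840905087235
scene (477, 136, 0) 268.04004193230963 223.24958884191662
```

View pics/top0.png

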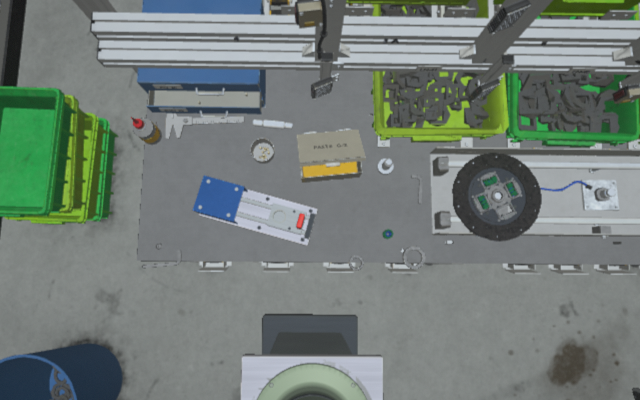

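View pics/scene0.png

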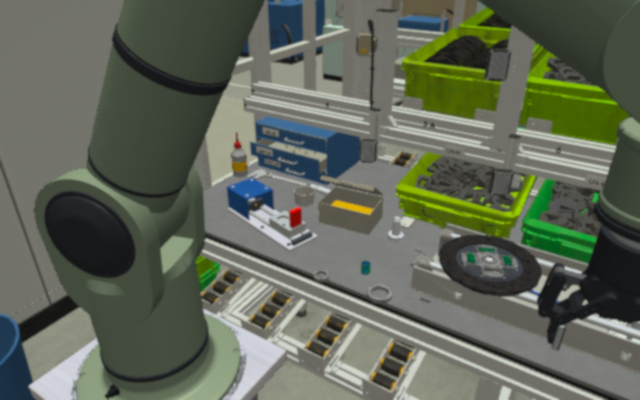

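```bash
python3 -m inch '[[[0.6,60,-58,10,0,0,-0.18],[0.6,120,-115,20,0,0,-0.36],[0.6,180,-173,30,0,0,-0.54],[0.6,240,-231,40,0,0,-0.72],[0.6,300,-288,50,0,0,-0.9],[0.6,345,-331,65,0,0,-1.04],[0.6,371,-357,80,0,0,-1.08],[0.6,371,-357,80,0,0,-1.08],[0.6,371,-357,80,0,0,-1.08],[0.6,371,-357,80,0,0,-1.08],[0.6,371,-357,80,0,0,-1.08]]]'
python3 - <<'E'
from h import *
np.set_printoptions(precision=1,suppress=True)
print(tool()[0],tool()[2]['eef_rot'],tool()[2]['joints'])
snap('wrist','w1.png'); print(eyes.camera_model('wrist'))
for t in ['spring_center','nest','push_face','stage']:
    print(t,[(np.round(d['xyz'],1),round(d['p'],2)) for d in eyes.place_of('wrist',t)[:2]])
E
```

```text
time: 2.17
ee_pos: [423.0, -174.8, 151.4]
eef_rot: [180.0, 0.0, 75.3]
force: [0.1, 0.5, -0.1]
opening: 51.4
grip_force: 0.0
[ 423.  -174.8  151.4] [180.    0.   75.3] [ 34.   23.1 -23.7 119.6  14.3  40.  -13.8]
{'fx': 309.70691628693146, 'fy': 309.70691628693146, 'cx': 316.62972368731175, 'cy': 199.74031689812497, 'eye': array([ 441.5, -103.1,  293.2]), 'rotation': array([-16.8,  -0.1, -14.7])}
spring_center [(array([ 428.2, -175.3,   14. ]), 0.7)]
nest []
push_face []
stage []
```

View pics/w1.png

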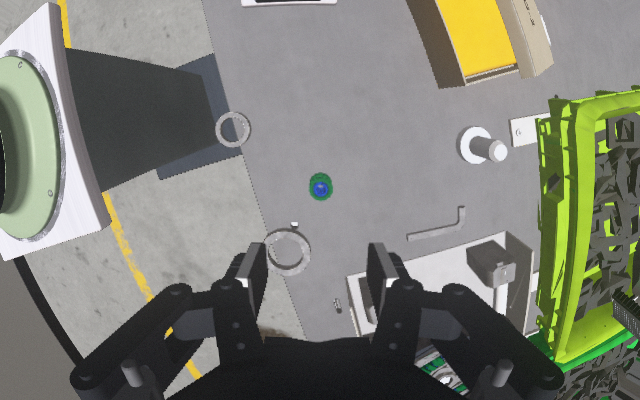

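```bash
cat >> h.py <<'E'
def fray(m,u,v):
    x,y=(u-m['cx'])/m['fx'],(v-m['cy'])/m['fy']; t=np.hypot(x,y); s=np.sin(t)/t if t>1e-9 else 1
    return R.from_euler('xyz',m['rotation'],degrees=True).as_matrix()@np.array([x*s,-y*s,-np.cos(t)])
def fat(m,u,v,z):
    e=np.array(m['eye']); d=fray(m,u,v); return e+d*(z-e[2])/d[2]
def fproj(m,p):
    q=R.from_euler('xyz',m['rotation'],degrees=True).as_matrix().T@(np.array(p)-m['eye'])
    n=np.hypot(q[0],q[1]); t=np.arctan2(n,-q[2]); return m['cx']+m['fx']*t*q[0]/n, m['cy']-m['fy']*t*q[1]/n
E
python3 - <<'E'
from h import *
np.set_printoptions(precision=1,suppress=True)
m=eyes.camera_model('wrist'); k=eyes.trace('wrist','spring_center')[0]; M=k['mask']; v,u=np.nonzero(M)
print(k['p'],M.sum(),u.mean(),v.mean(),u.min(),u.max(),v.min(),v.max())
print([fat(m,u.mean(),v.mean(),z) for z in (12.5,16)])
p,Rt,o=tool()
print('tool-frame delta',Rt.T@(fat(m,u.mean(),v.mean(),14)-p))
mt=eyes.camera_model('top'); snap('top'); k=eyes.trace('top','spring_center')[0];v,u=np.nonzero(k['mask']);print('top',M.sum(),at_z(mt,u.mean(),v.mean(),14))
E
```

```text
0.73 511 320.426614481409 186.08219178082192 310 331 172 199
[array([ 427.3, -172.9,   12.5]), array([ 427.5, -172. ,   16. ])]
tool-frame delta [  3.    3.6 137.4]
top 511 [ 426.5 -174.1   14. ]
```

```bash
python3 -m inch '[[[0.6,2.5,3.5,40,0,0,0],[0.6,2.5,3.5,80,0,0,0],[0.6,2.5,3.5,90,0,0,0],[0.6,2.5,3.5,90,0,0,0]]]'
python3 - <<'E'
from h import *
np.set_printoptions(precision=1,suppress=True)
p,Rt,o=tool(); m=eyes.camera_model('wrist'); snap('wrist','w2.png'); k=eyes.trace('wrist','spring_center')[0]; v,u=np.nonzero(k['mask'])
q=fat(m,u.mean(),v.mean(),14); print(k['p'],k['mask'].sum(),u.mean(),v.mean(),q,Rt.T@(q-p), p)
E
```

```text
time: 3.08
ee_pos: [427.4, -172.3, 61.5]
eef_rot: [-180.0, -0.0, 75.4]
force: [0.1, 0.7, 0.7]
opening: 51.2
grip_force: 0.0
0.92 1174 316.3449744463373 225.38330494037479 [ 427.  -172.8   14. ] [-0.5 -0.2 47.5] [ 427.4 -172.3   61.5]
```

View pics/w2.png

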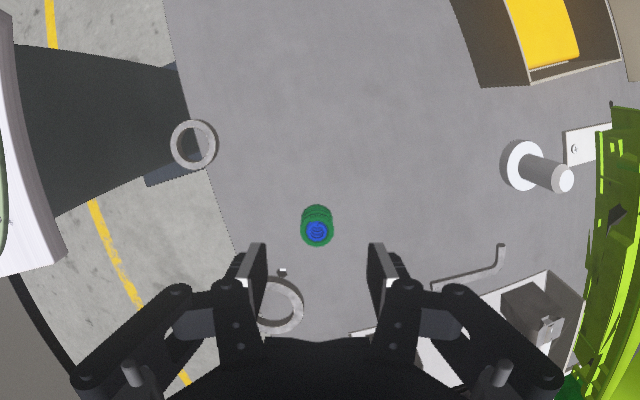

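```bash
python3 -m inch '[[[0.6,-0.5,0,35,0,0,0],[0.6,-0.5,0,50,0,0,0],[0.6,-0.5,0,50,0,0,0],[0.1,-0.5,0,50,0,0,0],[0.1,-0.5,0,50,0,0,0],[0.1,-0.5,0,50,0,0,0],[0.1,-0.5,0,50,0,0,0],[0.1,-0.5,0,50,0,0,0],[0.1,-0.5,0,50,0,0,0]]]' 25
```

```text
time: 4.3
ee_pos: [427.8, -173.1, 12.2]
eef_rot: [179.9, 0.0, 75.4]
force: [-1.2, 0.1, 9.2]
opening: 21.2
grip_force: 24.1
```

```bash
python3 -m inch '[[[0.1,0,0,-30,0,0,0],[0.1,0,0,-80,0,0,0],[0.1,50,-8,-120,0,0,0],[0.1,100,-16,-138,0,0,0],[0.1,150,-24,-138,0,0,0],[0.1,191,-29,-138,0,0,0],[0.1,191,-29,-138,0,0,0],[0.1,191,-29,-138,0,0,0],[0.1,191,-29,-138,0,0,0]]]'
python3 - <<'E'
from h import *
np.set_printoptions(precision=1,suppress=True)
p,Rt,o=tool(); m=eyes.camera_model('wrist'); snap('wrist','w3.png'); print(m)
for t,z in [('spring_center',p[2]+1),('nest',43),('push_face',71),('stage',5)]:
    print(t,[(np.round(d['xyz'],1),round(d['p'],2),np.round(Rt.T@(d['xyz']-p),1),np.round(fproj(m,d['xyz']))) for d in eyes.place_of('wrist',t)[:1]])
k=eyes.trace('wrist','spring_center')
for d in k[:1]:
    v,u=np.nonzero(d['mask']); print(d['p'],len(u),u.mean(),v.mean(),u.min(),u.max(),v.min(),v.max())
E
```

```text
time: 5.42
ee_pos: [447.2, 18.2, 149.4]
eef_rot: [180.0, 0.0, 75.3]
force: [0.3, -0.4, -0.8]
opening: 21.0
grip_force: 24.8
{'fx': 309.70691628693146, 'fy': 309.70691628693146, 'cx': 316.62972368731175, 'cy': 199.74031689812497, 'eye': array([465.8,  90.1, 291.2]), 'rotation': array([-16.8,  -0.1, -14.7])}
spring_center [(array([443. ,  13.3, 149.8]), 0.7, array([-5.8, -2.9, -0.4]), array([311., 268.]))]
nest [(array([460.1,  76.6,  42.7]), 0.86, array([ 59.8,  -2.4, 106.7]), array([314., 127.]))]
push_face [(array([452.4,  25.5,  67.1]), 0.61, array([ 8.4,  3.1, 82.3]), array([321., 197.]))]
stage [(array([620.7, 122.4,  -1.6]), 0.67, array([144.9, 141.3, 151. ]), array([459.,  47.]))]
```

View pics/w3.png

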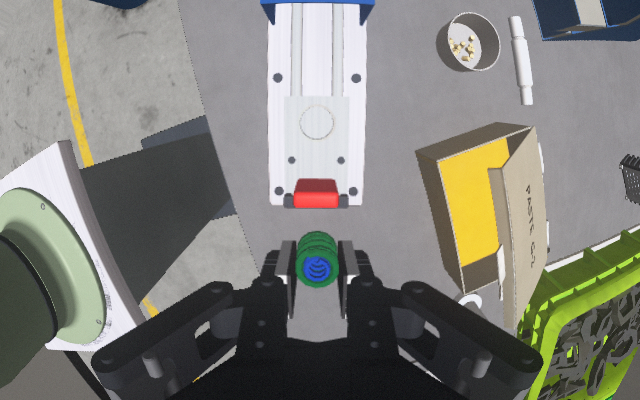

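```bash
python3 - <<'E'
from h import *
np.set_printoptions(precision=1,suppress=True)
im=cv2.imread('pics/w3.png'); big=cv2.resize(im[60:300,240:400],None,fx=4.0,fy=2.5*1.0,interpolation=3) if 0 else cv2.resize(im[90:290,260:372],None,fx=3,fy=3,interpolation=cv2.INTER_CUBIC)
cv2.imwrite('pics/c3.png',big)
p,Rt,o=tool(); m=eyes.camera_model('wrist')
for n,a,b,z in [('hoodscrew',(278,77),(356,77),10),('rear',(281,190),(352,190),10),('carr',(291,160),(341,160),43)]:
    A=Rt.T@(fat(m,*a,z)-p);B=Rt.T@(fat(m,*b,z)-p); print(n,A,B,(A+B)/2)
g=cv2.cvtColor(im,cv2.COLOR_BGR2GRAY)
c=cv2.HoughCircles(cv2.resize(g[95:150,290:345],None,fx=6,fy=6,interpolation=3),cv2.HOUGH_GRADIENT,1,100,param1=60,param2=20,minRadius=80,maxRadius=125)
print(c)
for x,y,rr in c[0]:
    u,v=290+x/6-.4,95+y/6-.4; q=fat(m,u,v,43); print('nest',u,v,rr/6,q,Rt.T@(q-p))
for u,v in [(317,268),(318,268)]:
  for z in (161,163): print('spring top',Rt.T@(fat(m,u,v,z)-p))
E
```

```text
hoodscrew [103.8 -34.4 139.3] [103.9  35.2 139.3] [103.9   0.4 139.3]
rear [ -1.1 -33.6 139.3] [ -1.1  33.4 139.3] [ -1.1  -0.1 139.3]
carr [ 33.  -20.8 106.3] [ 33.   19.8 106.3] [ 33.   -0.5 106.3]
[[[157.5 163.5  94.4]]]
nest 315.85 121.85 15.733334 [462.9  80.9  43. ] [ 63.8  -0.6 106.3]
spring top [  0.8   0.1 -11.7]
spring top [  2.    0.1 -13.7]
spring top [  0.8   0.6 -11.7]
spring top [  2.    0.5 -13.7]
```

View pics/c3.png

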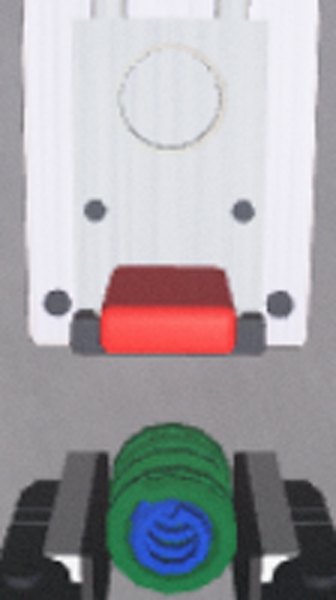

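```bash
python3 -m inch '[[[0.1,30,0,0,0,0,0],[0.1,62,0,0,0,0,0],[0.1,62,0,40,0,0,0],[0.1,62,0,75,0,0,0],[0.1,62,0,84,0,0,0],[0.1,62,0,84,0,0,0],[0.1,62,0,84,0,0,0]]]'
python3 - <<'E'
from h import *
np.set_printoptions(precision=2,suppress=True)
p,Rt,o=tool(); m=eyes.camera_model('wrist'); im=snap('wrist','w4.png'); print(p)
cv2.imwrite('pics/c4.png',cv2.cvtColor(cv2.resize(im[140:340,220:412],None,fx=3,fy=3,interpolation=cv2.INTER_CUBIC),cv2.COLOR_RGB2BGR))
E
```

```text
time: 6.6
ee_pos: [463.7, 79.3, 66.4]
eef_rot: [179.9, -0.0, 75.4]
force: [0.1, 0.2, 0.1]
opening: 20.6
grip_force: 24.8
[463.66  79.27  66.41]
```

View pics/c4.png

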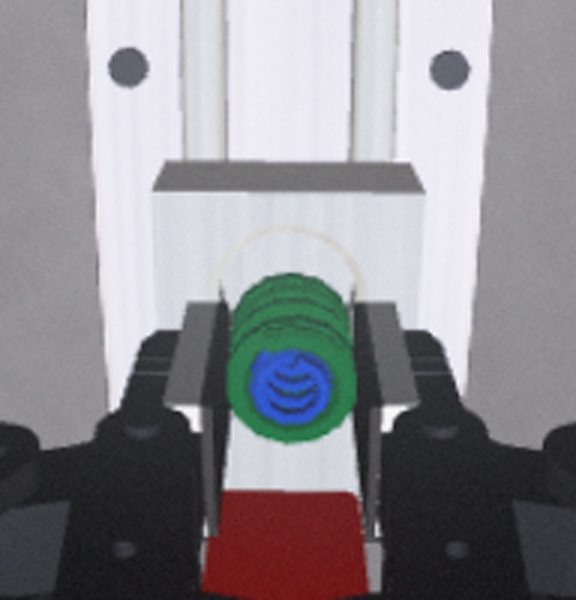

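```bash
python3 - <<'E'
from h import *
np.set_printoptions(precision=1,suppress=True)
p,Rt,o=tool(); m=eyes.camera_model('wrist')
f=lambda cx,cy,z: Rt.T@(fat(m,220+cx/3-.33,140+cy/3-.33,z)-p)
print('rim front',f(290,227,43),'block front',f(290,191,43), 'lug front top edge',f(290,492,88),'rim L R',f(218,285,43),f(362,285,43))
print('block corners',f(153,191,43),f(426,191,43))
zt=p[2]+12.8
print('spring top: centre',f(292,381,zt),'front/back',f(292,318,zt),f(292,442,zt),'LR',f(228,380,zt),f(357,380,zt))
print('spring bottom front',f(290,275,p[2]-12.2))
E
```

```text
rim front [15.1 -0.2 23.4] block front [22.3 -0.2 23.4] lug front top edge [-13.2  -0.3 -21.6] rim L R [  3.2 -14.2  23.4] [ 3.2 13.7 23.4]
block corners [ 22.3 -26.   23.4] [22.2 25.3 23.5]
spring top: centre [  2.2   0.1 -12.8] front/back [ 13.3   0.1 -12.8] [ -9.3   0.1 -12.8] LR [  2.3 -10.  -12.8] [  2.3  10.3 -12.8]
spring bottom front [10.  -0.2 12.2]
```

```bash
python3 -m inch '[[[0.1,0,-0.3,5,0,0,0],[0.1,0,-0.3,10,0,0,0],[0.1,0,-0.3,12,0,0,0],[0.1,0,-0.3,14,0,0,0],[0.1,0,-0.3,14,0,0,0]]]'; python3 -m inch '[[[0.1,0,0,1.5,0,0,0],[0.1,0,0,3,0,0,0],[0.1,0,0,4.5,0,0,0],[0.1,0,0,4.5,0,0,0]]]'
```

```text
time: 7.28
ee_pos: [462.6, 79.4, 51.2]
eef_rot: [-180.0, 0.0, 75.4]
force: [0.4, 0.1, -0.4]
opening: 20.8
grip_force: 24.8
time: 7.78
ee_pos: [462.7, 79.3, 46.7]
eef_rot: [-180.0, 0.0, 75.4]
force: [-0.6, 0.1, -0.3]
opening: 21.0
grip_force: 24.8
```

```bash
python3 -m inch '[[[0.1,0,0,0.5,0,0,0],[0.3,0,0,0.5,0,0,0],[0.4,0,0,0.5,0,0,0],[0.5,0,0,0.5,0,0,0],[0.5,0,0,0.5,0,0,0],[0.5,0,0,0.5,0,0,0],[0.5,0,0,-5,0,0,0],[0.5,0,0,-30,0,0,0],[0.5,0,0,-60,0,0,0],[0.5,0,0,-60,0,0,0],[0.5,0,0,-60,0,0,0]]]'
python3 - <<'E'
from h import *
np.set_printoptions(precision=2,suppress=True)
p,Rt,o=tool(); m=eyes.camera_model('wrist'); im=snap('wrist','w5.png'); print(p)
cv2.imwrite('pics/c5.png',cv2.cvtColor(cv2.resize(im[120:320,220:412],None,fx=3,fy=3,interpolation=cv2.INTER_CUBIC),cv2.COLOR_RGB2BGR))
for t in ['spring_center','nest','push_face']: print(t,[(Rt.T@(d['xyz']-p),d['p']) for d in eyes.place_of('wrist',t)[:1]])
E
```

```text
time: 9.15
ee_pos: [462.6, 79.2, 106.7]
eef_rot: [180.0, 0.0, 75.4]
force: [0.5, -0.0, -0.3]
opening: 42.9
grip_force: 0.0
[462.65  79.17 106.71]
spring_center [(array([-3.04, -2.68, 62.11]), 0.92)]
nest [(array([-0.11, -1.37, 64.31]), 0.72)]
push_face [(array([-57.76,   3.85,  42.21]), 0.87)]
```

View pics/c5.png

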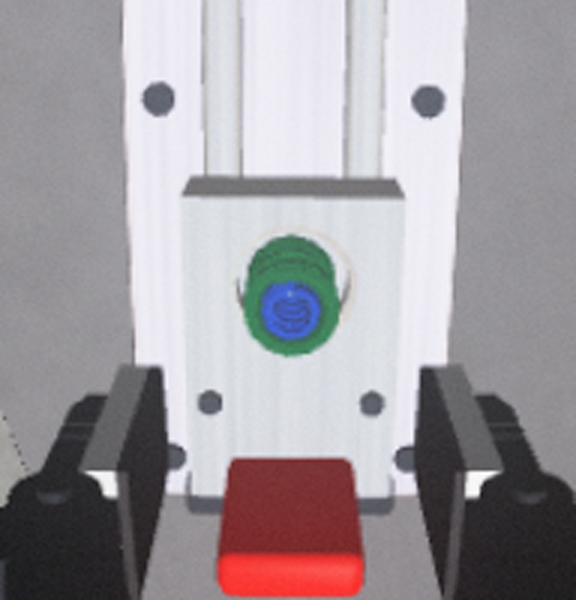

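```bash
python3 - <<'E'
from h import *
np.set_printoptions(precision=1,suppress=True)
from scipy.optimize import minimize
p,Rt,o=tool(); m=eyes.camera_model('wrist')
d=eyes.trace('wrist','spring_center')[0]; M=d['mask']; v,u=np.nonzero(M); print(d['p'],M.sum(),u.min(),u.max(),v.min(),v.max())
a=np.linspace(0,2*np.pi,60); C=np.c_[11*np.cos(a),11*np.sin(a)]
def sil(x,y,zb,t=0,ty=0):
    P=[]
    for h in (0,25):
        L=np.c_[x+C[:,0]+t*h,y+C[:,1]+ty*h,0*a+p[2]-zb-h]
        P+=[fproj(m,p+Rt@l) for l in L]
    B=np.zeros(M.shape,np.uint8); cv2.fillConvexPoly(B,(cv2.convexHull(np.float32(P))*16).round().astype(np.int32),1,shift=4); return B>0
def iou(q): S=sil(*q); return (S&M).sum()/(S|M).sum()
for zb in (31,34,37,40,43,46):
    b=max((iou((x,y,zb,t,ty)),x,y,t,ty) for x in np.arange(-3,4,1) for y in np.arange(-3,3.1,1) for t in (-.1,0,.1) for ty in (-.1,0,.1)); print(zb,np.array(b).round(3))
E
```

```text
0.78 1032 301 332 199 238
31 [ 0.9 -2.   0.   0.1  0. ]
34 [ 0.9 -1.   0.   0.1  0. ]
37 [0.9 0.  0.  0.1 0. ]
40 [0.9 2.  0.  0.1 0. ]
43 [0.9 2.  0.  0.1 0. ]
46 [0.8 3.  0.  0.1 0. ]
```

```bash
python3 - <<'E'
from h import *
np.set_printoptions(precision=3,suppress=True)
p5,Rt,o=tool(); m=dict(eyes.camera_model('wrist')); e5=np.array(m['eye'])
a=np.linspace(0,2*np.pi,60)
def run(fn,p,zb,box):
    m['eye']=e5+(np.array(p)-p5)
    im=cv2.imread('pics/'+fn); h=cv2.cvtColor(im,cv2.COLOR_BGR2HSV); M=(h[...,1]>120)&(h[...,0]>60)&(h[...,0]<130)
    B=np.zeros_like(M); B[box[1]:box[3],box[0]:box[2]]=1; M&=B; M=cv2.morphologyEx(M.astype(np.uint8),cv2.MORPH_CLOSE,np.ones((5,5)))>0
    def iou(x,y,zb,t,ty):
        P=[fproj(m,p+Rt@[x+11*np.cos(b)+t*hh,y+11*np.sin(b)+ty*hh,p[2]-zb-hh]) for hh in (0,25) for b in a]
        S=np.zeros(M.shape,np.uint8); cv2.fillConvexPoly(S,(cv2.convexHull(np.float32(P))*16).round().astype(np.int32),1,shift=4); S=S>0
        return (S&M).sum()/(S|M).sum()
    for z in zb:
        print(fn,z,M.sum(),np.array(max((iou(x,y,z,t,ty),x,y,t,ty) for x in np.arange(-3,3.1,.75) for y in np.arange(-1.5,1.6,.75) for t in np.arange(-.1,.21,.05) for ty in (-.07,0,.07))))
run('w2.png',np.array([427.4,-172.3,61.5]),[0],(290,195,345,255))
run('w5.png',p5,[34,43],(290,190,345,245))
E
```

```text
w2.png 0 1084 [ 0.918 -2.25   0.     0.15   0.   ]
w5.png 34 790 [ 0.8  -3.    0.75  0.2   0.  ]
w5.png 43 790 [ 0.734 -0.75   0.     0.2    0.   ]
```

```bash
python3 -m inch '[[[0.3,-40,0,0,0,0,0],[0.1,-80,0,0,0,0,0],[0,-100,0,0,0,0,0],[0,-100,0,20,0,0,0],[0,-100,0,44,0,0,0],[0,-90,0,46,0,0,0],[0,-80,0,46,0,0,0],[0,-75,0,46,0,0,0],[0,-75,0,46,0,0,0],[0,-75,0,46,0,0,0]]]'
```

```text
time: 10.65
ee_pos: [443.9, 6.6, 61.1]
eef_rot: [180.0, 0.0, 75.4]
force: [0.1, -0.3, -0.1]
opening: -0.1
grip_force: 0.0
```

```bash
python3 -m inch '[[[0,1,0,0,0,0,0],[0,2,0,0,0,0,0],[0,3,0,0,0,0,0],[0,4,0,0,0,0,0],[0,5,0,0,0,0,0]]]' | egrep 'pos|force:'; python3 -m inch '[[[0,1,0,0,0,0,0],[0,2,0,0,0,0,0],[0,3,0,0,0,0,0]]]'| egrep 'pos|force:'; python3 -m inch '[[[0,1,0,0,0,0,0],[0,2,0,0,0,0,0],[0,3,0,0,0,0,0]]]'| egrep 'pos|force:'
```

```text
ee_pos: [445.1, 11.7, 60.8]
force: [-0.5, -0.1, 0.6]
grip_force: 0.0
ee_pos: [445.7, 14.2, 60.8]
force: [-0.7, -3.0, 2.3]
grip_force: 1.8
ee_pos: [446.5, 17.4, 60.8]
force: [-0.7, -3.7, 0.5]
grip_force: 1.8
```

```bash
for i in 1 2; do python3 -m inch '[[[0,0.5,0,0,0,0,0],[0,1,0,0,0,0,0],[0,1.5,0,0,0,0,0],[0,2,0,0,0,0,0]]]' | egrep 'pos|^force:'; done;  python3 -m inch '[[[0,0.5,0,0,0,0,0],[0,1,0,0,0,0,0]]]'| egrep 'pos|^force:'
```

```text
ee_pos: [447.1, 19.4, 60.8]
force: [-0.5, -3.3, 0.5]
ee_pos: [447.2, 20.1, 60.8]
force: [-0.9, -13.7, 5.6]
ee_pos: [447.5, 21.1, 60.8]
force: [-0.6, -10.9, 5.4]
```

```bash
python3 -m inch '[[[0,0.3,0,0,0,0,0],[0,0.6,0,0,0,0,0]]]' | egrep 'pos|^force:';python3 -m inch '[[[0,0.3,0,0,0,0,0],[0,0.6,0,0,0,0,0]]]' | egrep 'pos|^force:'
```

```text
ee_pos: [447.8, 21.9, 60.8]
force: [-1.2, -9.1, 3.4]
ee_pos: [447.9, 22.6, 60.8]
force: [-1.0, -8.5, 3.1]
```

```bash
for i in 1 2 3; do python3 -m inch '[[[0,0.4,0,0,0,0,0],[0,0.8,0,0,0,0,0],[0,1.2,0,0,0,0,0],[0,1.6,0,0,0,0,0]]]' | egrep 'time|pos|^force:'; done
```

```text
time: 14.28
ee_pos: [448.5, 24.6, 60.8]
force: [-0.2, -6.4, 2.1]
time: 14.78
ee_pos: [449.0, 26.5, 60.8]
force: [1.0, -4.5, 2.0]
time: 15.28
ee_pos: [449.4, 28.2, 60.8]
force: [0.6, -1.8, 0.7]
```

```bash
python3 -m inch '[[[0,0.5,0,0,0,0,0],[0,1,0,0,0,0,0],[0,1.8,0,0,0,0,0],[0,2.6,0,0,0,0,0],[0,3.4,0,0,0,0,0],[0,4.2,0,0,0,0,0],[0,5,0,0,0,0,0],[0,6,0,0,0,0,0],[0,7,0,0,0,0,0],[0,8,0,0,0,0,0]]]' | egrep 'time|pos|^force:'
python3 -m inch '[[[0,1,0,0,0,0,0],[0,2,0,0,0,0,0],[0,3.2,0,0,0,0,0],[0,4.4,0,0,0,0,0],[0,5.6,0,0,0,0,0],[0,6.8,0,0,0,0,0],[0,8,0,0,0,0,0],[0,9.2,0,0,0,0,0],[0,10.4,0,0,0,0,0],[0,11.6,0,0,0,0,0],[0,12.8,0,0,0,0,0],[0,14,0,0,0,0,0],[0,15,0,0,0,0,0],[0,16,0,0,0,0,0]]]' | egrep 'time|pos|^force:'
```

```text
time: 16.52
ee_pos: [451.3, 35.8, 60.8]
force: [-0.8, -3.8, 0.8]
time: 18.27
ee_pos: [455.5, 51.3, 60.8]
force: [1.0, -4.6, 0.1]
```

```bash
python3 -m inch '[[[0,1,0,0,0,0,0],[0,2.2,0,0,0,0,0],[0,3.6,0,0,0,0,0],[0,5,0,0,0,0,0],[0,6.4,0,0,0,0,0],[0,7.8,0,0,0,0,0],[0,9.2,0,0,0,0,0],[0,10.6,0,0,0,0,0],[0,12,0,0,0,0,0],[0,13.4,0,0,0,0,0],[0,14.8,0,0,0,0,0],[0,16.2,0,0,0,0,0],[0,17.6,0,0,0,0,0],[0,19,0,0,0,0,0],[0,20.4,0,0,0,0,0],[0,21.8,0,0,0,0,0],[0,23.2,0,0,0,0,0],[0,24.4,0,0,0,0,0],[0,25.4,0,0,0,0,0],[0,26.2,0,0,0,0,0]]]' | egrep 'time|pos|^force:'
python3 - <<'E'
from h import *
p,Rt,o=tool(); np.set_printoptions(precision=1,suppress=True)
snap('wrist','w6.png')
for t in ['spring_center','nest','push_face']: print(t,[(Rt.T@(d['xyz']-p),d['p']) for d in eyes.place_of('wrist',t)[:1]])
E
```

```text
time: 20.78
ee_pos: [462.0, 76.7, 60.8]
force: [1.6, -4.5, 0.8]
spring_center [(array([65.2,  1.4, 13. ]), 0.69)]
nest [(array([66.4,  1.1, 16.6]), 0.63)]
push_face []
```

View pics/w6.png

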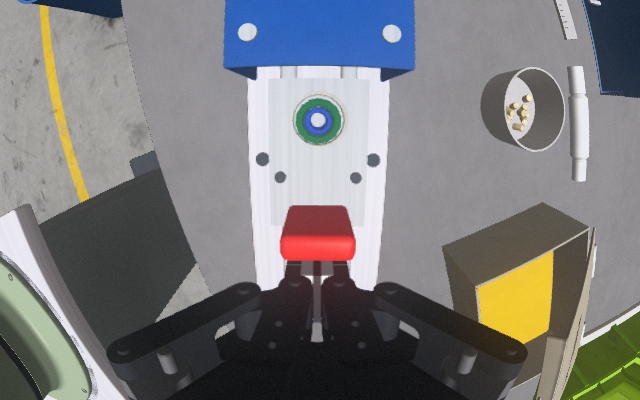

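```bash
python3 -m inch '[[[0,0.8,0,0,0,0,0],[0,1.6,0,0,0,0,0],[0,2.4,0,0,0,0,0],[0,3.2,0,0,0,0,0],[0,4,0,0,0,0,0],[0,4.8,0,0,0,0,0],[0,5.6,0,0,0,0,0],[0,6.4,0,0,0,0,0],[0,7,0,0,0,0,0],[0,7.6,0,0,0,0,0]]]' | egrep 'time|pos|^force:'
g(){ python3 -c "
import sys,re
t=sys.stdin.read(); p=re.search(r'ee_pos: (.*)',t)[1]; f=re.search(r'\nforce: \[(.*?)\]',t)[1]; print(p,'|',f); fy=[float(a) for a in f.split(',')]
sys.exit((fy[0]**2+fy[1]**2)**.5>7.5)"; }
python3 -m inch '[[[0,0.6,0,0,0,0,0],[0,1.2,0,0,0,0,0]]]' | g &&
python3 -m inch '[[[0,0.6,0,0,0,0,0],[0,1.2,0,0,0,0,0]]]' | g &&
python3 -m inch '[[[0,0.6,0,0,0,0,0],[0,1.2,0,0,0,0,0]]]' | g &&
python3 -m inch '[[[0,0.6,0,0,0,0,0],[0,1.2,0,0,0,0,0]]]' | g &&
python3 -m inch '[[[0,0.6,0,0,0,0,0],[0,1.2,0,0,0,0,0]]]' | g &&
python3 -m inch '[[[0,0.6,0,0,0,0,0],[0,1.2,0,0,0,0,0]]]' | g &&
python3 -m inch '[[[0,0.6,0,0,0,0,0],[0,1.2,0,0,0,0,0]]]' | g &&
python3 -m inch '[[[0,0.6,0,0,0,0,0],[0,1.2,0,0,0,0,0]]]' | g || echo STOP
```

```text
time: 22.22
ee_pos: [463.9, 84.0, 60.8]
force: [-0.4, -3.2, 0.5]
[464.2, 85.2, 60.8] | 0.0, -3.8, 1.1
[464.5, 86.3, 60.8] | -0.5, -2.9, 0.3
[464.8, 87.5, 60.8] | -0.4, -3.5, -0.0
[465.2, 88.7, 60.8] | -0.2, -2.9, -0.1
[465.5, 89.8, 60.8] | -0.4, -3.6, -0.3
[465.8, 91.0, 60.8] | -0.7, -3.3, -0.8
[466.1, 92.2, 60.8] | 0.7, -4.4, -1.1
[466.4, 93.3, 60.8] | 0.1, -3.2, -0.1
```

```bash

g(){ python3 -c "
import sys,re
t=sys.stdin.read(); p=re.search(r'ee_pos: (.*)',t)[1]; f=re.search(r'\nforce: \[(.*?)\]',t)[1]; print(p,'|',f); fy=[float(a) for a in f.split(',')]
sys.exit((fy[0]**2+fy[1]**2)**.5>7.5)"; }
python3 -m inch '[[[0,0.6,0,0,0,0,0],[0,1.2,0,0,0,0,0]]]' | g &&
python3 -m inch '[[[0,0.6,0,0,0,0,0],[0,1.2,0,0,0,0,0]]]' | g &&
python3 -m inch '[[[0,0.6,0,0,0,0,0],[0,1.2,0,0,0,0,0]]]' | g &&
python3 -m inch '[[[0,0.6,0,0,0,0,0],[0,1.2,0,0,0,0,0]]]' | g &&
python3 -m inch '[[[0,0.6,0,0,0,0,0],[0,1.2,0,0,0,0,0]]]' | g &&
python3 -m inch '[[[0,0.6,0,0,0,0,0],[0,1.2,0,0,0,0,0]]]' | g &&
python3 -m inch '[[[0,0.6,0,0,0,0,0],[0,1.2,0,0,0,0,0]]]' | g &&
python3 -m inch '[[[0,0.6,0,0,0,0,0],[0,1.2,0,0,0,0,0]]]' | g &&
python3 -m inch '[[[0,0.6,0,0,0,0,0],[0,1.2,0,0,0,0,0]]]' | g &&
python3 -m inch '[[[0,0.6,0,0,0,0,0],[0,1.2,0,0,0,0,0]]]' | g &&
python3 -m inch '[[[0,0.6,0,0,0,0,0],[0,1.2,0,0,0,0,0]]]' | g &&
python3 -m inch '[[[0,0.6,0,0,0,0,0],[0,1.2,0,0,0,0,0]]]' | g &&
python3 -m inch '[[[0,0.6,0,0,0,0,0],[0,1.2,0,0,0,0,0]]]' | g &&
python3 -m inch '[[[0,0.6,0,0,0,0,0],[0,1.2,0,0,0,0,0]]]' | g || echo STOP
```

```text
[466.7, 94.5, 60.8] | 0.4, -3.1, -0.2
[467.0, 95.6, 60.8] | 0.9, -3.9, 0.2
[467.3, 96.8, 60.8] | 1.7, -3.8, -0.3
[467.6, 97.9, 60.8] | 0.9, -4.5, 0.3
[467.9, 99.1, 60.8] | 1.9, -4.3, -0.3
[468.2, 100.3, 60.8] | 1.9, -3.8, -0.9
[468.5, 101.3, 60.8] | 1.3, -4.7, -0.2
[468.8, 102.4, 60.8] | 2.5, -5.1, -0.3
[468.9, 103.0, 60.8] | 0.5, -10.6, 4.9
STOP
```

```bash
python3 -m inch '[[[0,0.3,0,0,0,0,0],[0,0.6,0,0,0,0,0],[0,0.6,0,0,0,0,0]]]' | egrep 'time|pos|^force:'
```

```text
time: 26.85
ee_pos: [468.9, 103.0, 60.8]
force: [-0.5, -12.3, 5.1]
```

```bash
python3 -m inch '[[[0,-1,0,0,0,0,0],[0,-3,0,0,0,0,0],[0,-8,0,0,0,0,0],[0,-20,0,0,0,0,0],[0,-30,0,-20,0,0,0],[0,-30,0,-70,0,0,0],[0,-30,0,-120,0,0,0],[0,-30,0,-120,0,0,0],[0,-30,0,-120,0,0,0]]]' | egrep 'time|pos|^force:'
python3 - <<'E'
from h import *
p,Rt,o=tool(); np.set_printoptions(precision=4,suppress=True)
im=snap('wrist'); cv2.imwrite('pics/c7.png',cv2.cvtColor(cv2.resize(im[40:240,220:412],None,fx=3,fy=3),cv2.COLOR_RGB2BGR))
for t in ['spring_center','nest','push_face']: print(t,[(Rt.T@(d['xyz']-p),d['p']) for d in eyes.place_of('wrist',t)[:1]])
E
```

```text
time: 27.98
ee_pos: [461.3, 74.5, 180.5]
force: [-0.2, 0.1, -0.3]
spring_center [(array([ 99.0846,   2.8156, 135.4166]), 0.6)]
nest [(array([ 96.2424,   2.2155, 139.8179]), 0.94)]
push_face [(array([ 39.8316,   1.5569, 115.1431]), 0.73)]
```

View pics/c7.png

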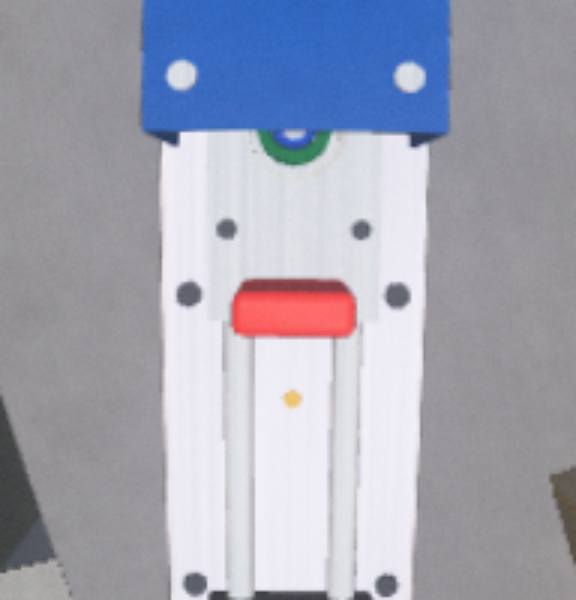

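```bash
python3 -c "
from workcell import workorder
print(workorder.job_done())"
```

```text
the job is handed in; nothing more can be done
None
```

I handed the job in: the spring stands in the nest, and the carriage broke free of its catch and was pushed gently onto the end stop, with a highest force reading of about 14 N and the arm withdrawn clear; the judge's result was not shown.

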